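# Fold the key panel down and shut the vehicle key box

## Task

Close up the vehicle key box on the dispatch desk: with closed fingertips, push the upright aluminium key panel over and press it fully down into the box, and only then swing the blue lid over it and press the lid fully shut. Only push: do not pinch or slam either part, leave the key fob in the box and the things on the desk where they are, and finish with the hand clear.

Things in the scene. Friction and masses are not known exactly. Their poses are not given: they have to be found in the camera images.
- keybox: grey steel key box, open on top, fixed to the desk: 200 mm along its x, 210 mm along its y, 85 mm tall, walls 5 mm. Origin: centre of its underside, on the desk. Its x points roughly away from the robot, y roughly to the robot's left, z up
- panel (a joint): angle (rad) of the aluminium key panel, 125 mm long, 180 wide, 5 thick, hinged along the box's y near the wall closest to the robot. 0 = flat in the box (top face 18 mm below the rim), 1.57 = upright, up to 1.8 = leaning to the robot; folds down away from the robot. Mass 0.25 kg +-25%; friction hinge 0.22 N m: stays where left, takes 1 to 4 N at its free edge.
- panel_hinge (a point): panel's hinge line, at mid width, in the plane of the panel's key-side face: 85 mm from the box's centre towards the robot (box -x), 62 mm above the desk. Its x runs along the panel from the hinge to the free edge, its z is the normal of the plain pushed face, which lies 5 mm from this point along z; y along the hinge. The face has an orange band at the free edge
- panel_edge (a point): middle of the panel's free edge, on the plain face, 125 mm from the hinge; same axes as panel_hinge
- lid (a joint): angle (rad) of the blue lid, a plate 200 mm along the box's x, 210 from hinge to free edge, 8 thick, hinged on the rim of the box's left wall (+y). 0 = shut on the rim, 1.57 = upright, up to 1.9 = leaning out left; shuts towards box -y. Mass 0.45 kg +-25%; friction hinge 0.65 N m: stays where left, takes 1 to 7 N near its free edge. An upright panel blocks it
- lid_hinge (a point): lid's hinge line at mid length, on the inner face: 105 mm from the box's centre along box +y, 85.5 mm above the desk. Its -y runs along the lid from the hinge to the free edge, its z is the normal of the outer blue face, which lies 8 mm from this point along z; its x is along the hinge
- lid_edge (a point): middle of the lid's free edge, on the outer face, 210 mm from the hinge; same axes as lid_hinge. An orange strip marks this edge
- fob: loose black key fob 30 x 56 x 12 mm lying on the box's floor near the wall away from the robot, beyond the folded panel's reach; origin under its centre. Leave it there
- mug: white mug, radius 38 mm, 85 mm tall, standing beside the box (left or right). Leave alone; origin under its centre
- stapler: red and black stapler 120 x 34 x 44 mm, beside the box (left or right). Leave alone; origin under its centre
- tape: roll of tan tape lying flat, outer radius 45 mm, 24 mm tall, beside the box (left or right). Leave alone; origin under its centre
- marker: yellow marker 25 x 140 x 14 mm lying between the robot and the box. Leave alone; origin under the yellow barrel's centre
- radio: black hand-held radio standing upright, 55 x 35 mm, 160 mm tall with its aerial, to the robot's left. Leave alone; origin under its centre
- pencup: dark steel pen cup, radius 40 mm, 95 mm tall, to the robot's left. Leave alone; origin under its centre

How it is judged:
By the outcome, as a careful person would: the job done as asked, in the order asked, and still so for the second after the job is handed in, with the robot touching nothing.
It also fails if it takes over 64 s, if anything falls off the work surface, if the arm or the gripper's body presses on something with over 40 N, if the wrist force passes 120 N, or if a joint passes its speed limit or range.

## Robot

A 6-joint arm with a two-finger parallel gripper is mounted at the origin on the work surface. World frame = base frame: x ahead of the robot, y to its left, z up, the work surface at z = 0. Lengths are in mm, angles in rad, forces in N, time in s.
With the tool pointing down it reaches from about 325 to 750 mm from the base axis. Payload 7.6 kg.
Tool frame: the origin (TCP) lies midway between the tips of the shut fingers; the grasp point (between the pads) lies 19 mm behind it (env.grasp_offset is the distance from the TCP to the grasp point, in mm); y points along the fingers, x is the direction in which the jaws open and shut, and the axes are right-handed (so a half turn about y gives the same grasp; the last joint's range is limited). The gripper opens to 85 mm and grips with 20 to 120 N. Pads are 22 mm wide; open, the fingers measure 114 mm over their backs; the gripper's body (76 mm by 85 mm) begins 54 mm behind the grasp point. The pads swing forward as they close: fully open they stand 13 mm farther back than shut.
Start: joints at [-1.197, 0.052, 1.401, -0, 1.689, -0.07], TCP at [225.448, -474.151, 231.323] pointing down, gripper open.
Joint ranges: [-2.9, 2.9], [-0.91, 2.17], [0.12, 2.37], [-1.06, 4.2], [0.26, 2.73], [-2.93, 2.93]. Speed limits (rad/s): [2.57, 2.57, 3.01, 3.14, 3.14, 3.14].

## Interface

Orientations are given as a unit quaternion [x, y, z, w].
In Python, from plant import env gives the robot as it stands. The module is installed in compiled form; this text tells all that it offers.
- The arm moves only by the tool apply_moves, never from a script. Its argument "plan" is a list of rows, each a list of 7 numbers: the shift along the world's x, y, z scaled (see below), then the turn, a rotation vector about the world's x, y, z scaled (see below), then the gripper command: -1 is fully open, 1 is shut, values between are in proportion. A call has 1 to 20 rows; each row shifts and turns the commanded pose from where the row before left it; what a row does not reach is not made up. The controller multiplies each number of a shift by 100 mm and each number of a turn by 90 degrees. A row lasts 1/12 s, in which the tool goes at most 41.7 mm and 7.16 degrees, less where a joint would pass 70% of its speed; a pose out of reach is approached as far as the arm can. A call with a number of a shift or a turn outside -1 to 1 is refused whole. A call with a gripper value outside its range is refused whole. The fingers move at their own pace and stop on an object; "grip_force" is the grip in N (left out, the last holds). Time passes only in rows, so rows that do not move let the fingers close. It gives the time, the measured TCP pose, the force and the opening at its end, in the units of the state.
- env.get_obs(): the state, without advancing time (a new reading comes with each control period).
- env.read_camera(name): name is "scene" or "side" or "wrist"; returns a dict with "image" (480x640x3 uint8, red, green, blue), "z_map" (480x640 float32, mm along the optical axis (not along the pixel's ray), 0 where there is no reading), "vfov" (degrees; the focal length in pixels is half the picture's height over the tangent of half this angle, whatever the lens; pixels are square), "cx", "cy" (the principal point, pixels), "k1" (the pictures are not rectified: a ray, as slopes to the right and down, at radius r is drawn at 1 + k1 r^2 times it, then the intrinsics apply), "view" (4x4, takes a point from world to camera coordinates). Camera axes: x right, y down, z forward; pixel columns grow to the right and rows downward; lengths in mm; the calibration is good to about 2 mm. A picture is of the moment at which its call begins.
- env.close_job(): hands the job in, once; it reports no verdict.
The state is a dict: "clock": time; "q": joint angles; "joint_velocities": joint speeds; "joint_efforts": joint torques, N m; "tool_pos": TCP position; "tool_rot": TCP orientation; "contact_force": force on the tool from outside, world axes, zero at the start; "moment": the same for the moment, N m; "width": finger opening in mm.
Only numpy, scipy, OpenCV 4.12 (cv2) and the standard library are available. Lean on these libraries where they do the work, as an engineer would, in place of code of your own. Each camera call takes 0.05 s, during which the arm holds its last target.

## Working session

There is one attempt and no reset: what is moved stays moved. The work goes in short steps, Python scripts to look and compute and a tool call to move; the robot and the scene stay as the last step left them, time stands still between calls to the robot, and variables do not carry over. Pictures are saved under pics/ and viewed, and the job is handed in when it is done.

Besides the shell and the picture viewer there is one more tool, called after "Call:" as name([rows], argument=value, ...), one row to a line, values as JSON. apply_moves: Moves the arm, as the interface text tells. Shifts and turns lie within -1 to 1; 1 stands for 100 mm of shift or 90 degrees of turn. Its arguments: {"type":"object","properties":{"plan":{"type":"array","items":{"type":"array","items":{"type":"number","minimum":-1,"maximum":1}}},"grip_force":{"type":"number"}},"required":["plan"]}

```bash
mkdir -p pics
cat > h.py <<'E'
import numpy as np,cv2
from plant import env
def shot(n,f):
    r=env.read_camera(n); cv2.imwrite('pics/'+f,cv2.cvtColor(r['image'],cv2.COLOR_RGB2BGR)); return r
def cloud(r):
    f=240/np.tan(np.radians(r['vfov'])/2)
    v,u=np.mgrid[0:480,0:640].astype(float)
    K=np.array([[f,0,r['cx']],[0,f,r['cy']],[0,0,1.]])
    p=cv2.undistortPoints(np.stack([u.ravel(),v.ravel()],1)[:,None],K,np.array([r['k1'],0,0,0.]))[:,0].reshape(480,640,2)
    z=r['z_map']; c=np.dstack([p[...,0]*z,p[...,1]*z,z,np.ones_like(z)])
    w=c@np.linalg.inv(np.array(r['view'])).T
    w[z<=0]=np.nan
    return w[...,:3]
E
python3 - <<'E'
from h import *
for n in ['scene','side','wrist']:
    r=shot(n,n+'1.png'); np.savez(n+'1.npz',w=cloud(r),im=r['image'])
    print(n,r['vfov'],r['k1'],np.round(np.linalg.inv(r['view'])[:3],2).tolist())
o=env.get_obs(); print({k:np.round(v,3).tolist() for k,v in o.items()})
E
```

```text
scene 49.762870756599504 -0.08859786312091945 [[0.26, 0.8, -0.54, 1200.21], [0.97, -0.21, 0.15, -99.26], [0.0, -0.56, -0.83, 1050.67]]
side 49.13466851248721 -0.12963472516570845 [[0.95, -0.22, 0.22, 342.6], [-0.31, -0.68, 0.66, -613.59], [0.01, -0.7, -0.71, 819.3]]
wrist 67.64342226762254 0.0002014479393366252 [[0.43, -0.86, -0.28, 294.84], [-0.9, -0.41, -0.13, -440.73], [-0.0, 0.3, -0.95, 372.54]]
{'clock': 0.15, 'q': [-1.197, 0.053, 1.401, 0.0, 1.689, -0.07], 'joint_velocities': [0.0, -0.002, -0.002, -0.0, 0.001, 0.0], 'joint_efforts': [0.001, -38.195, -36.042, -0.0, 0.005, 0.0], 'tool_pos': [225.363, -473.925, 230.672], 'tool_rot': [-0.598, 0.378, -0.377, 0.598], 'contact_force': [0.199, 0.605, 0.13], 'moment': [-0.026, -0.03, -0.037], 'width': 85.213}
```

View pics/scene1.png

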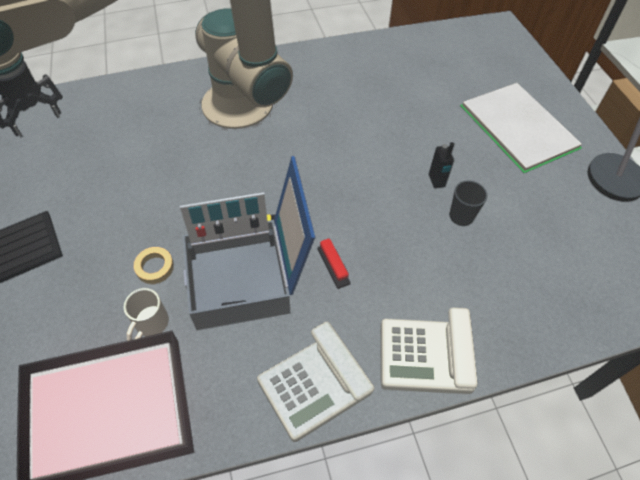

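View pics/side1.png

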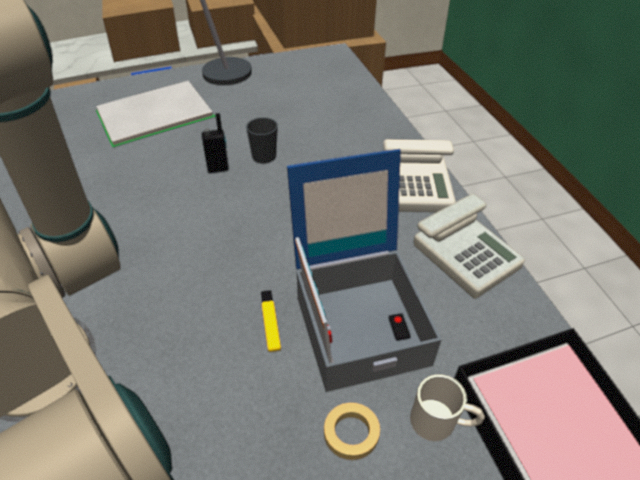

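View pics/wrist1.png

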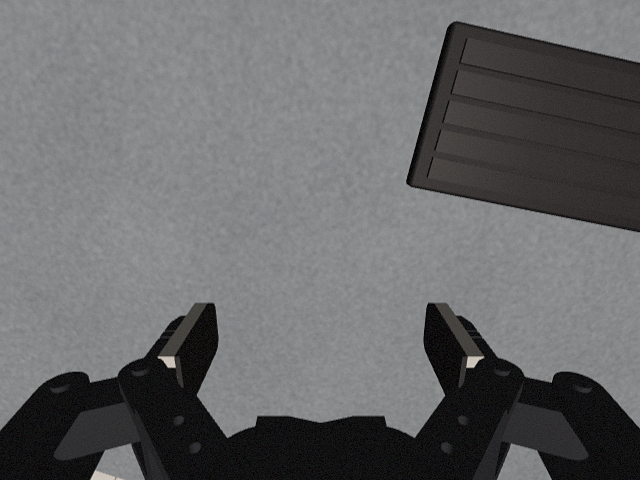

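Scene view shows the box at about (190–290, 240–325), with the panel upright at (182–268, 195–240) and the lid near upright at (275–312, 160–285). The mug and tape are on the robot's right and the stapler on its left, by the lid. Now I'll fit the poses.

```bash
python3 - <<'E'
import numpy as np,cv2
d=np.load('scene1.npz');w=d['w'];s=np.load('side1.npz');w2=s['w']
for n,a,im in(('scene',w,d['im']),('side',w2,s['im'])):
    p=a.reshape(-1,3);c=im.reshape(-1,3).astype(int)
    ok=np.isfinite(p[:,0]);p=p[ok];c=c[ok]
    roi=(p[:,0]>300)&(p[:,0]<800)&(p[:,1]>-350)&(p[:,1]<250)
    rim=roi&(abs(p[:,2]-84)<5)&(c.max(1)-c.min(1)<30)&(c.max(1)<150)
    # keep main cluster
    q=p[rim]; np.save(n+'rim.npy',q)
    print(n,len(q),np.percentile(q,[1,5,50,95,99],axis=0).round().tolist())
    blue=roi&(c[:,2]>c[:,0]+50)&(c[:,2]>c[:,1]+30)&(p[:,2]>90)
    q=p[blue];m=np.median(q,0);u,sv,vt=np.linalg.svd(q-m,full_matrices=False)
    print('blue',len(q),m.round(),vt[2].round(3),q.min(0).round(),q.max(0).round(),sv.round(1))
    for nm,mm in dict(red=(c[:,0]>130)&(c[:,1]<70)&(c[:,2]<70),yel=(c[:,0]>180)&(c[:,1]>150)&(c[:,2]<90),tan=(c[:,0]>170)&(c[:,2]<130)&(c[:,1]>120)&(c[:,1]<200)).items():
        q=p[roi&mm]
        if len(q):print(nm,len(q),np.percentile(q,[2,50,98],axis=0).round().tolist())
# sample pixels
for (x,y) in [(183,206),(266,195),(225,200),(190,240),(188,288),(193,322),(289,311),(292,160),(311,238),(296,285),(277,215),(230,302),(150,300),(155,265)]:
    print('scene',x,y,w[y,x].round(0))
for (x,y) in [(297,242),(330,352),(300,290),(328,383),(438,344),(402,258),(291,168),(398,153),(399,325),(435,405),(352,430),(296,262),(398,250)]:
    print('side',x,y,w2[y,x].round(0))
E
python3 - <<'E'
import cv2
a=cv2.imread('pics/scene1.png')[140:340,120:370];cv2.imwrite('pics/sc_crop.png',cv2.resize(a,None,fx=3,fy=3,interpolation=2))
a=cv2.imread('pics/side1.png')[140:400,240:480];cv2.imwrite('pics/si_crop.png',cv2.resize(a,None,fx=2.3,fy=2.3,interpolation=2))
E
```

```text
scene 751 [[498.0, -323.0, 79.0], [509.0, -216.0, 80.0], [641.0, -124.0, 83.0], [703.0, -5.0, 87.0], [706.0, 1.0, 89.0]]
blue 330 [617.  45. 288.] [-0.027 -0.452  0.892] [509.  37. 282.] [709.  54. 292.] [1044.9   40.1   27.6]
red 398 [[567.0, 98.0, 36.0], [618.0, 114.0, 42.0], [668.0, 130.0, 47.0]]
yel 14 [[442.0, -11.0, 10.0], [444.0, -0.0, 14.0], [501.0, 4.0, 84.0]]
tan 72 [[438.0, -327.0, 10.0], [514.0, -273.0, 22.0], [554.0, 4.0, 95.0]]
side 1728 [[499.0, -346.0, 79.0], [502.0, -280.0, 80.0], [612.0, -154.0, 84.0], [702.0, -4.0, 87.0], [707.0, 2.0, 88.0]]
blue 3552 [608.  36. 259.] [-0.058 -0.975  0.213] [511.  -7.  90.] [708.  54. 292.] [4795.2 3991.9  124. ]
red 38 [[510.0, -177.0, 14.0], [670.0, -116.0, 18.0], [676.0, -108.0, 131.0]]
yel 614 [[426.0, -101.0, 9.0], [442.0, -52.0, 13.0], [457.0, 1.0, 16.0]]
tan 721 [[427.0, -334.0, -1.0], [498.0, -272.0, 23.0], [555.0, -5.0, 26.0]]
scene 183 206 [ 496. -185.  185.]
scene 266 195 [366.  10.   1.]
scene 225 200 [501. -96. 182.]
scene 190 240 [ 510. -192.   77.]
scene 188 288 [ 634. -212.   82.]
scene 193 322 [ 694. -218.   41.]
scene 289 311 [707. -12.  11.]
scene 292 160 [522.  48. 289.]
scene 311 238 [708.  37. 284.]
scene 296 285 [707.   6. 124.]
scene 277 215 [521.   9. 117.]
scene 230 302 [ 653. -134.   13.]
scene 150 300 [ 613. -304.   31.]
scene 155 265 [ 502. -291.   -3.]
side 297 242 [505. -22. 186.]
side 330 352 [ 507. -193.  102.]
side 300 290 [508. -26.  61.]
side 328 383 [ 501. -207.   30.]
side 438 344 [ 692. -218.   74.]
side 402 258 [753.  40.  -2.]
side 291 168 [518.  48. 287.]
side 398 153 [706.  38. 284.]
side 399 325 [ 668. -127.   16.]
side 435 405 [ 664. -291.    5.]
side 352 430 [ 516. -286.    0.]
side 296 262 [510.   6. 103.]
side 398 250 [752.  60.   3.]
```

View pics/sc_crop.png

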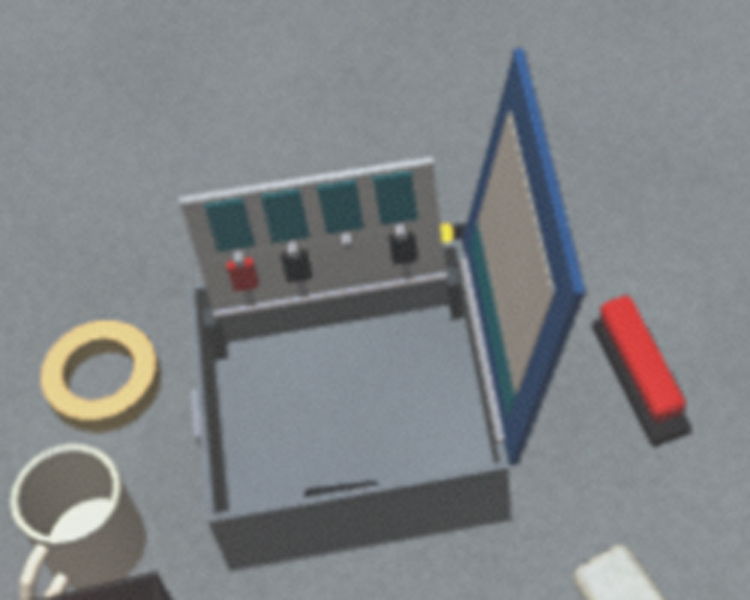

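View pics/si_crop.png

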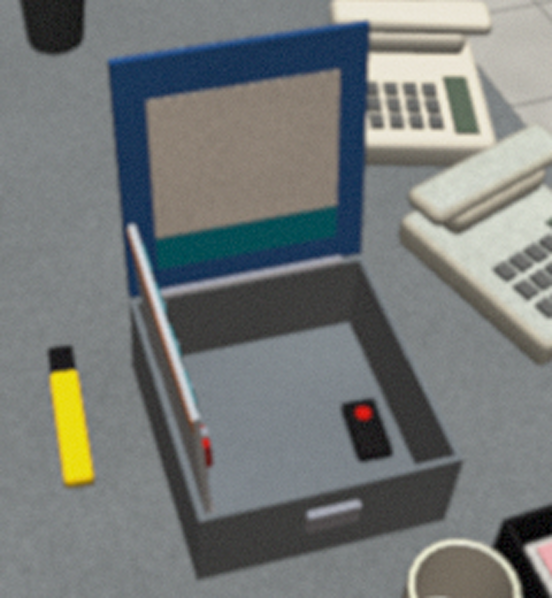

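Run:
```python
import numpy as np
from scipy.optimize import minimize,least_squares
Q=[]
for n in('scene','side'):
    q=np.load(n+'rim.npy'); m=(q[:,1]<25)&(q[:,1]>-235)&(q[:,0]>480)&(q[:,0]<725); Q.append(q[m][:,:2])
def res(p,q):
    c,s=np.cos(p[2]),np.sin(p[2]);d=q-p[:2];x=d@[c,s];y=d@[-s,c]
    # distance to rim centerline rectangle 195x205
    a=np.abs(x)-97.5;b=np.abs(y)-102.5
    o=np.hypot(np.maximum(a,0),np.maximum(b,0))+np.minimum(np.maximum(a,b),0)
    return o
for q in Q+[np.vstack(Q)]:
    r=least_squares(res,[605,-107,-.06],args=(q,),loss='soft_l1',f_scale=2)
    print(r.x,np.median(abs(r.fun)),len(q))
x0,y0,t=r.x;c,s=np.cos(t),np.sin(t)
for n in('scene','side'):
    d=np.load(n+'1.npz');p=d['w'].reshape(-1,3);col=d['im'].reshape(-1,3).astype(int)
    k=np.isfinite(p[:,0]);p=p[k];col=col[k]
    e=p[:,:2]-[x0,y0];B=np.c_[e@[c,s],e@[-s,c],p[:,2]]
    m=(abs(B[:,1])<85)&(B[:,0]>-130)&(B[:,0]<-50)&(B[:,2]>100)&(B[:,2]<200)
    f=B[m];g=np.median(f,0);vt=np.linalg.svd(f-g,full_matrices=False)[2]
    print(n,'panel',len(f),g.round(1),vt[2].round(3),f.max(0).round(),f.min(0).round())
    a=np.polyfit(f[:,2],f[:,0],1);print('x=a z+b',a, 'angle',np.pi/2-np.arctan(a[0]))
    for nm,mm in dict(fob=(abs(B[:,0]-60)<35)&(abs(B[:,1])<90)&(B[:,2]<25)&(col.max(1)<60),tape=(col[:,0]>170)&(col[:,2]<140)&(abs(B[:,2]-22)<8)&(B[:,1]<-110)&(B[:,1]>-260),mug=(B[:,2]>60)&(B[:,1]<-110)&(B[:,1]>-260)&(B[:,2]<95)&(B[:,0]<170)&(B[:,0]>-100)).items():
        if mm.sum(): print(nm,mm.sum(),np.percentile(B[mm],[3,50,97],axis=0).round().tolist())
```

```text
[ 6.04304606e+02 -1.08223074e+02 -5.79417351e-02] 2.606925532374646 727
[ 6.02321006e+02 -1.08298563e+02 -5.68880735e-02] 1.4621138188206615 1622
[ 6.02875804e+02 -1.08293144e+02 -5.71650430e-02] 1.6168938175104444 2349
scene panel 2325 [-95.5  -2.2 147. ] [0.989 0.    0.145] [-79.  85. 188.] [-108.  -85.  100.]
x=a z+b [ -0.14446809 -74.05333049] angle 1.714271752864685
tape 105 [[-111.0, -221.0, 19.0], [-73.0, -177.0, 22.0], [-38.0, -145.0, 26.0]]
mug 667 [[21.0, -237.0, 61.0], [70.0, -206.0, 74.0], [123.0, -160.0, 85.0]]
side panel 785 [-98.8 -12.7 177.1] [0.995 0.013 0.096] [-80.  85. 189.] [-103.  -85.  100.]
x=a z+b [ -0.11072912 -80.1892189 ] angle 1.681076202528765
fob 397 [[53.0, -43.0, 12.0], [68.0, -19.0, 16.0], [95.0, 49.0, 24.0]]
tape 1388 [[-120.0, -228.0, 21.0], [-80.0, -190.0, 24.0], [-39.0, -148.0, 26.0]]
mug 1278 [[20.0, -238.0, 60.0], [65.0, -205.0, 75.0], [124.0, -147.0, 86.0]]
```

Run:
```python
from scipy.spatial.transform import Rotation as R
import numpy as np
M=R.from_quat([-.598,.378,-.377,.598]).as_matrix();print(M.round(3),np.degrees(np.arctan2(M[1,0],M[0,0])),np.degrees(np.arctan2(M[1,2],M[0,2])))
```

```text
[[ 0.43  -0.001  0.903]
 [-0.903  0.001  0.43 ]
 [-0.001 -1.    -0.001]] -64.52607723162785 25.473974482506687
```

Call:
apply_moves([
  [0.16, 0.26, 0.02, 0, 0, -0.03, 1],
  [0.16, 0.26, 0.02, 0, 0, -0.03, 1],
  [0.16, 0.26, 0.02, 0, 0, -0.03, 1],
  [0.16, 0.26, 0.02, 0, 0, -0.03, 1],
  [0.16, 0.26, 0.02, 0, 0, -0.03, 1],
  [0.16, 0.26, 0.02, 0, 0, -0.03, 1],
  [0.16, 0.26, 0.02, 0, 0, -0.03, 1],
  [0.16, 0.26, 0.02, 0, 0, -0.03, 1],
  [0.16, 0.26, 0.02, 0, 0, -0.03, 1],
  [0.16, 0.26, 0.02, 0, 0, -0.03, 1],
  [0.16, 0.25, 0.02, 0, 0, -0.02, 1],
  [0.16, 0.25, 0.02, 0, 0, 0, 1],
  [0.16, 0.25, 0.02, 0, 0, 0, 1],
  [0.16, 0.25, 0.02, 0, 0, 0, 1],
  [0, 0, 0, 0, 0, 0, 1],
  [0, 0, 0, 0, 0, 0, 1],
])

```text
clock: 1.48
tool_pos: [449.8, -113.1, 259.0]
tool_rot: [-0.486, 0.514, -0.514, 0.486]
contact_force: [0.2, -0.2, -0.1]
width: 0.2
```

```bash
cat >> h.py <<'E'
C=np.array([602.9,-108.3]);T=-0.057;ex=np.array([np.cos(T),np.sin(T)]);ey=np.array([-np.sin(T),np.cos(T)])
def b2w(x,y,z): return np.r_[C+x*ex+y*ey,z]
def w2b(p): d=np.array(p[:2])-C; return np.r_[d@ex,d@ey,p[2]]
E
python3 - <<'E'
from h import *
th=np.linspace(np.pi/2,0,25);r=110
p=np.array([b2w(-85+r*np.cos(t)-5*np.sin(t)-11,-5,62+r*np.sin(t)+5*np.cos(t)) for t in th])
print(p[0]);print((np.diff(p,axis=0)/100).round(3).tolist())
E
```

```text
[ 501.77918438 -107.53799661  172.        ]
[[0.072, -0.004, 0.001], [0.072, -0.004, -0.004], [0.071, -0.004, -0.008], [0.071, -0.004, -0.013], [0.07, -0.004, -0.018], [0.068, -0.004, -0.022], [0.067, -0.004, -0.027], [0.065, -0.004, -0.031], [0.063, -0.004, -0.035], [0.06, -0.003, -0.039], [0.058, -0.003, -0.043], [0.055, -0.003, -0.047], [0.052, -0.003, -0.05], [0.048, -0.003, -0.054], [0.045, -0.003, -0.057], [0.041, -0.002, -0.059], [0.037, -0.002, -0.062], [0.033, -0.002, -0.064], [0.028, -0.002, -0.066], [0.024, -0.001, -0.068], [0.02, -0.001, -0.069], [0.015, -0.001, -0.07], [0.01, -0.001, -0.071], [0.006, -0.0, -0.072]]
```

Call:
apply_moves([
  [0, 0, -0.2, 0, 0, 0, 1],
  [0, 0, -0.2, 0, 0, 0, 1],
  [0, 0, -0.2, 0, 0, 0, 1],
  [0, 0, -0.2, 0, 0, 0, 1],
  [0, 0, -0.06, 0, 0, 0, 1],
  [0.05, 0, 0, 0, 0, 0, 1],
  [0.05, 0, 0, 0, 0, 0, 1],
  [0.05, 0, 0, 0, 0, 0, 1],
  [0.05, 0, 0, 0, 0, 0, 1],
  [0.05, 0, 0, 0, 0, 0, 1],
  [0.05, 0, 0, 0, 0, 0, 1],
  [0.05, 0, 0, 0, 0, 0, 1],
  [0, 0, 0, 0, 0, 0, 1],
])

```text
clock: 2.57
tool_pos: [485.3, -114.1, 173.4]
tool_rot: [0.485, -0.514, 0.514, -0.485]
contact_force: [-0.5, 0.3, 0.8]
width: 0.3
```

Call:
apply_moves([
  [0.04, 0, 0, 0, 0, 0, 1],
  [0.04, 0, 0, 0, 0, 0, 1],
  [0.04, 0, 0, 0, 0, 0, 1],
  [0.04, 0, 0, 0, 0, 0, 1],
  [0.036, -0.002, 0, 0, 0, 0, 1],
  [0.036, -0.002, 0, 0, 0, 0, 1],
  [0.036, -0.002, 0, 0, 0, 0, 1],
  [0.036, -0.002, -0.003, 0, 0, 0, 1],
  [0.036, -0.002, -0.004, 0, 0, 0, 1],
  [0.036, -0.002, -0.004, 0, 0, 0, 1],
  [0, 0, 0, 0, 0, 0, 1],
])

```text
clock: 3.48
tool_pos: [522.6, -115.3, 172.0]
tool_rot: [0.485, -0.514, 0.514, -0.485]
contact_force: [0.6, -0.1, -0.0]
width: 0.2
```

Run:
```python
from h import *
shot('side','side2.png')
```

```text
(no output)
```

View pics/side2.png

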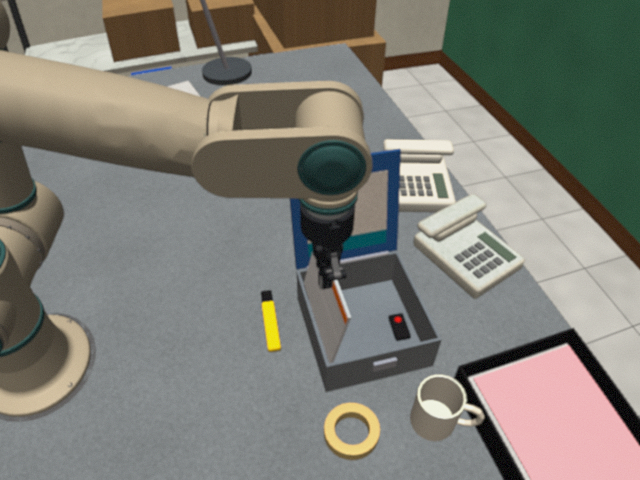

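The panel has swung past upright: its free edge is at (330–350, 280–320) with the fingertip behind it at (330, 275). Nothing else has moved, so I'm continuing along the arc.

Call:
apply_moves([
  [0.071, -0.004, -0.013, 0, 0, 0, 1],
  [0.07, -0.004, -0.018, 0, 0, 0, 1],
  [0.068, -0.004, -0.022, 0, 0, 0, 1],
  [0.067, -0.004, -0.027, 0, 0, 0, 1],
  [0.065, -0.004, -0.031, 0, 0, 0, 1],
  [0.063, -0.004, -0.035, 0, 0, 0, 1],
  [0.06, -0.003, -0.039, 0, 0, 0, 1],
  [0.058, -0.003, -0.043, 0, 0, 0, 1],
  [0.055, -0.003, -0.047, 0, 0, 0, 1],
  [0.052, -0.003, -0.05, 0, 0, 0, 1],
  [0.048, -0.003, -0.054, 0, 0, 0, 1],
  [0.045, -0.003, -0.057, 0, 0, 0, 1],
  [0, 0, 0, 0, 0, 0, 1],
])

```text
clock: 4.62
tool_pos: [594.2, -119.5, 126.6]
tool_rot: [-0.486, 0.515, -0.514, 0.485]
contact_force: [-0.9, 0.1, 0.2]
width: -0.1
```

Run:
```python
from h import *
shot('side','side3.png');print(w2b(env.get_obs()['tool_pos']))
```

```text
[ -8.25568339 -11.69200373 127.28946265]
```

View pics/side3.png

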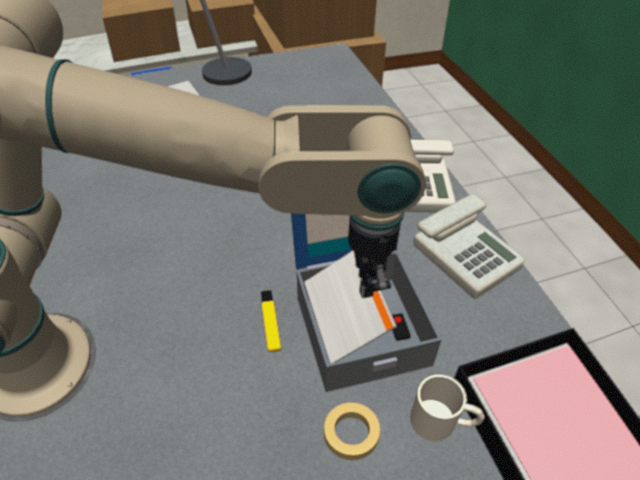

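The panel is at roughly 35° with the fingertip on its orange band at (375, 290). I'll finish the arc and then press.

Call:
apply_moves([
  [0.041, -0.002, -0.059, 0, 0, 0, 1],
  [0.037, -0.002, -0.062, 0, 0, 0, 1],
  [0.033, -0.002, -0.064, 0, 0, 0, 1],
  [0.028, -0.002, -0.066, 0, 0, 0, 1],
  [0.024, -0.001, -0.068, 0, 0, 0, 1],
  [0.02, -0.001, -0.069, 0, 0, 0, 1],
  [0.015, 0, -0.05, 0, 0, 0, 1],
  [0.01, 0, -0.05, 0, 0, 0, 1],
  [0.006, 0, -0.03, 0, 0, 0, 1],
  [0, 0, -0.03, 0, 0, 0, 1],
  [0, 0, 0, 0, 0, 0, 1],
])

```text
clock: 5.58
tool_pos: [615.3, -120.4, 73.1]
tool_rot: [-0.485, 0.515, -0.514, 0.485]
contact_force: [-0.6, 0.1, 0.3]
width: 0.0
```

Call:
apply_moves([
  [0, 0, -0.02, 0, 0, 0, 1],
  [0, 0, -0.02, 0, 0, 0, 1],
  [0, 0, -0.02, 0, 0, 0, 1],
  [0, 0, -0.02, 0, 0, 0, 1],
  [0, 0, 0, 0, 0, 0, 1],
])

```text
clock: 6.0
tool_pos: [615.9, -120.6, 67.0]
tool_rot: [0.485, -0.514, 0.515, -0.485]
contact_force: [-3.0, 0.0, 6.0]
width: 0.2
```

Call:
apply_moves([
  [0, 0, -0.01, 0, 0, 0, 1],
  [0, 0, -0.01, 0, 0, 0, 1],
  [0, 0, 0, 0, 0, 0, 1],
  [0, 0, 0, 0, 0, 0, 1],
])

```text
clock: 6.33
tool_pos: [615.9, -120.6, 66.9]
tool_rot: [0.485, -0.514, 0.515, -0.485]
contact_force: [-8.2, 1.6, 15.9]
width: 0.2
```

Seated: force rises with no travel, at tip height 66.9 (the flat panel top is nominally 67). I'm retracting and checking.

Call:
apply_moves([
  [0, 0, 0.04, 0, 0, 0, 1],
  [0, 0, 0.1, 0, 0, 0, 1],
  [0, 0, 0.25, 0, 0, 0, 1],
  [0, 0, 0.25, 0, 0, 0, 1],
  [0, 0, 0.25, 0, 0, 0, 1],
  [0, 0, 0.25, 0, 0, 0, 1],
  [0, 0, 0.25, 0, 0, 0, 1],
  [0, 0, 0.25, 0, 0, 0, 1],
  [0, 0, 0.25, 0, 0, 0, 1],
  [0, 0, 0.25, 0, 0, 0, 1],
  [0, 0, 0.25, 0, 0, 0, 1],
  [0, 0, 0.25, 0, 0, 0, 1],
  [0, 0, 0.25, 0, 0, 0, 1],
  [0, 0, 0, 0, 0, 0, 1],
])

```text
clock: 7.5
tool_pos: [616.0, -120.6, 359.7]
tool_rot: [0.483, -0.512, 0.517, -0.487]
contact_force: [-0.7, -0.1, 1.4]
width: -0.1
```

Run:
```python
from h import *
for n in('scene','side'):
    r=shot(n,n+'4.png');w=cloud(r).reshape(-1,3)
    w=w[np.isfinite(w[:,0])];B=np.array([w2b(p) for p in w])
    for a,b in((-80,-60),(-60,-30),(-30,0),(0,35)):
        m=(B[:,0]>a)&(B[:,0]<b)&(abs(B[:,1])<80)&(B[:,2]<110)
        print(n,a,m.sum(),np.median(B[m,2]) if m.any() else 0)
```

```text
scene -80 513 65.79165651079188
scene -60 788 65.68633226746357
scene -30 844 65.52927115475131
scene 0 1821 63.4647221645763
side -80 902 66.48442390946121
side -60 1244 66.57077700845184
side -30 1241 66.58314621414502
side 0 1408 66.80261734030563
```

View pics/side4.png

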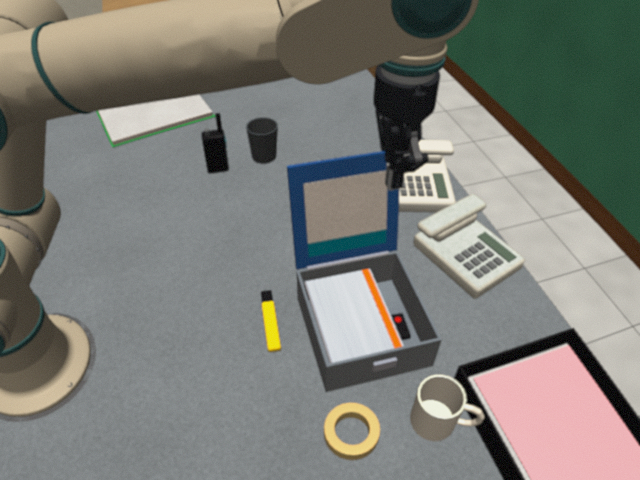

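View pics/scene4.png

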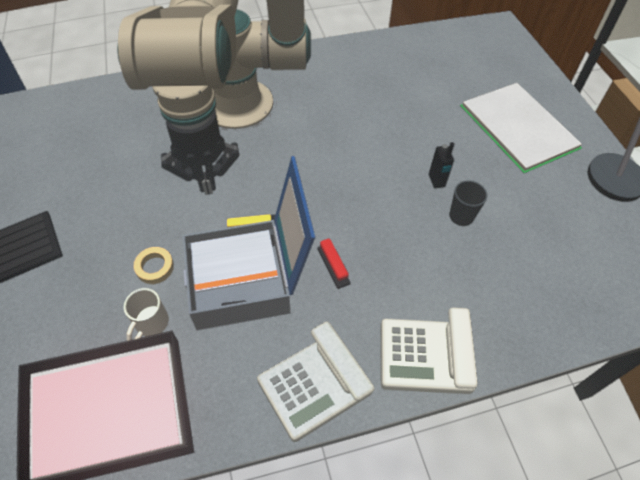

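The panel lies flat in the box (white face with orange band at (235–275, 235–290), measured height about 66 mm). The fob is visible at (400, 325) in the side view, and everything else is unmoved. Next I cross over the lid with the hand held high.

Call:
apply_moves([
  [0, 0.2, 0, 0, 0, 0, 1],
  [0, 0.2, 0, 0, 0, 0, 1],
  [0, 0.2, 0, 0, 0, 0, 1],
  [0, 0.2, 0, 0, 0, 0, 1],
  [0, 0.2, 0, 0, 0, 0, 1],
  [0, 0.2, 0, 0, 0, 0, 1],
  [0, 0.2, 0, 0, 0, 0, 1],
  [0, 0.2, 0, 0, 0, 0, 1],
  [0, 0.2, 0, 0, 0, 0, 1],
  [0, 0.2, 0, 0, 0, 0, 1],
  [0, 0.2, 0, 0, 0, 0, 1],
  [0, 0, -0.2, 0, 0, 0, 1],
  [0, 0, -0.2, 0, 0, 0, 1],
  [0, 0, -0.2, 0, 0, 0, 1],
  [0, 0, -0.2, 0, 0, 0, 1],
  [0, 0, -0.15, 0, 0, 0, 1],
  [0, 0, 0, 0, 0, 0, 1],
])

```text
clock: 9.02
tool_pos: [613.9, 99.3, 251.6]
tool_rot: [-0.488, 0.517, -0.512, 0.482]
contact_force: [0.5, -0.1, -0.9]
width: -0.5
```

Run:
```python
from h import *
o=env.get_obs();print(w2b(o['tool_pos']),np.round(o['q'],2))
shot('scene','scene5.png')
h=14.5 
ph=np.linspace(np.pi/2,0,31);r=190
# contact: outer face, tip corner at y-h
p=np.array([b2w(0,105-r*np.cos(t)+8*np.sin(t)+h,85.5+r*np.sin(t)+8*np.cos(t)) for t in ph])
print(p[0],p[-1]);print((np.diff(p,axis=0)/100).round(3).tolist())
```

```text
[ -0.8906644  207.86467866 251.61296291] [ 0.1   0.34  1.04 -0.    1.78  1.73]
[610.16356529  18.99293232 275.5       ] [ 598.88367566 -178.68550375   93.5       ]
[[-0.006, -0.099, 0.002], [-0.006, -0.099, -0.004], [-0.006, -0.099, -0.009], [-0.006, -0.098, -0.014], [-0.006, -0.098, -0.019], [-0.006, -0.096, -0.024], [-0.005, -0.095, -0.029], [-0.005, -0.093, -0.034], [-0.005, -0.091, -0.039], [-0.005, -0.089, -0.044], [-0.005, -0.087, -0.048], [-0.005, -0.084, -0.053], [-0.005, -0.081, -0.057], [-0.004, -0.078, -0.061], [-0.004, -0.075, -0.065], [-0.004, -0.071, -0.069], [-0.004, -0.068, -0.073], [-0.004, -0.064, -0.076], [-0.003, -0.06, -0.08], [-0.003, -0.055, -0.083], [-0.003, -0.051, -0.085], [-0.003, -0.047, -0.088], [-0.002, -0.042, -0.09], [-0.002, -0.037, -0.092], [-0.002, -0.032, -0.094], [-0.002, -0.027, -0.096], [-0.001, -0.022, -0.097], [-0.001, -0.017, -0.098], [-0.001, -0.012, -0.099], [-0.0, -0.007, -0.099]]
```

View pics/scene5.png

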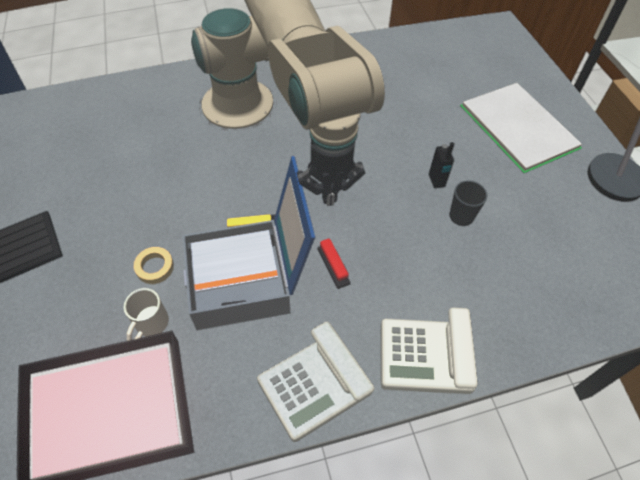

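The fingers are outside the lid at (330, 195), clear of the stapler and lid. I'll raise a little so that only the fingertips meet the lid edge, then push.

Call:
apply_moves([
  [0, 0, 0.2, 0, 0, 0, 1],
  [0, -0.08, 0, 0, 0, 0, 1],
  [0, -0.08, 0, 0, 0, 0, 1],
  [0, -0.05, 0, 0, 0, 0, 1],
  [0, -0.05, 0, 0, 0, 0, 1],
  [0, -0.05, 0, 0, 0, 0, 1],
  [0, -0.05, 0, 0, 0, 0, 1],
  [0, -0.05, 0, 0, 0, 0, 1],
  [0, -0.05, 0, 0, 0, 0, 1],
  [0, -0.05, 0, 0, 0, 0, 1],
  [0, -0.05, 0, 0, 0, 0, 1],
  [0, -0.05, 0, 0, 0, 0, 1],
  [0, -0.05, 0, 0, 0, 0, 1],
  [0, -0.05, 0, 0, 0, 0, 1],
  [0, -0.05, 0, 0, 0, 0, 1],
  [0, 0, 0, 0, 0, 0, 1],
])

```text
clock: 10.4
tool_pos: [615.6, 22.1, 277.6]
tool_rot: [0.485, -0.515, 0.515, -0.484]
contact_force: [-0.0, 0.7, 0.1]
width: 0.1
```

Run:
```python
from h import *
o=env.get_obs();print(w2b(o['tool_pos']))
shot('scene','scene6.png')
```

```text
[  5.25070139 130.91165358 277.57165257]
```

View pics/scene6.png

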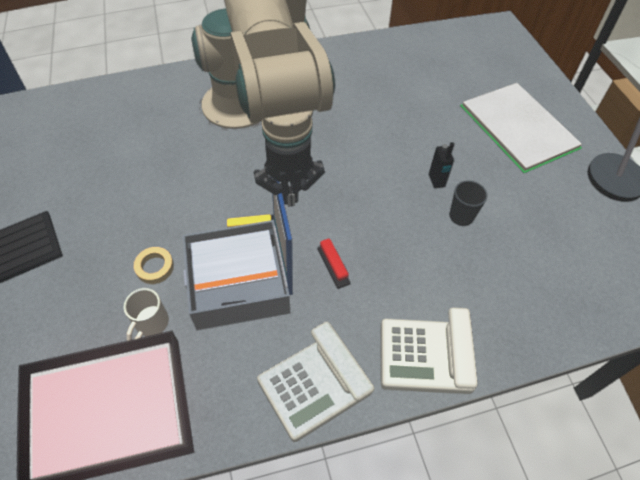

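The lid is now about upright (edge near (283, 200)) and moving with the fingertips. Continuing along its arc.

Call:
apply_moves([
  [-0.003, -0.06, -0.015, 0, 0, 0, 1],
  [-0.003, -0.06, 0, 0, 0, 0, 1],
  [-0.005, -0.07, -0.003, 0, 0, 0, 1],
  [-0.005, -0.07, -0.005, 0, 0, 0, 1],
  [-0.005, -0.07, -0.007, 0, 0, 0, 1],
  [-0.005, -0.07, -0.01, 0, 0, 0, 1],
  [-0.004, -0.07, -0.012, 0, 0, 0, 1],
  [-0.004, -0.07, -0.016, 0, 0, 0, 1],
  [-0.004, -0.07, -0.019, 0, 0, 0, 1],
  [-0.004, -0.07, -0.022, 0, 0, 0, 1],
  [-0.004, -0.07, -0.025, 0, 0, 0, 1],
  [-0.004, -0.07, -0.029, 0, 0, 0, 1],
  [-0.004, -0.07, -0.033, 0, 0, 0, 1],
  [0, 0, 0, 0, 0, 0, 1],
])

```text
clock: 11.62
tool_pos: [609.8, -67.2, 257.0]
tool_rot: [-0.485, 0.515, -0.515, 0.484]
contact_force: [-0.5, -0.9, -0.3]
width: 0.0
```

Run:
```python
from h import *
o=env.get_obs();b=w2b(o['tool_pos']);print(b)
shot('scene','scene7.png')
from scipy.optimize import brentq
# angle such that corner (y-14.5,z) lies on outer face
d=np.array([b[1]-14.5-105,b[2]-85.5])
f=lambda t:d@[np.sin(t),np.cos(t)]-8
t0=brentq(f,0.05,1.57);r0=d@[-np.cos(t0),np.sin(t0)];print('angle',t0,'r',r0)
th=np.linspace(t0,0,28);r=np.linspace(r0,185,28)
p=np.array([b2w(b[0],105-r_*np.cos(t)+8*np.sin(t)+14.5,85.5+r_*np.sin(t)+8*np.cos(t)) for t,r_ in zip(th,r)])
print(p[0],p[-1]);print((np.diff(p,axis=0)/100).round(3).tolist())
```

```text
[  4.56396644  41.44183942 256.9594227 ]
angle 1.1011015030997275 r 188.22170455311803
[609.81746022 -67.18546986 256.9594227 ] [ 603.72507565 -173.9536293    93.5       ]
[[-0.004, -0.069, -0.034], [-0.004, -0.067, -0.037], [-0.004, -0.065, -0.04], [-0.004, -0.064, -0.042], [-0.004, -0.062, -0.045], [-0.003, -0.06, -0.047], [-0.003, -0.058, -0.05], [-0.003, -0.056, -0.052], [-0.003, -0.054, -0.054], [-0.003, -0.051, -0.056], [-0.003, -0.049, -0.058], [-0.003, -0.047, -0.06], [-0.003, -0.044, -0.062], [-0.002, -0.042, -0.064], [-0.002, -0.039, -0.065], [-0.002, -0.036, -0.067], [-0.002, -0.033, -0.068], [-0.002, -0.031, -0.069], [-0.002, -0.028, -0.071], [-0.001, -0.025, -0.072], [-0.001, -0.022, -0.073], [-0.001, -0.019, -0.073], [-0.001, -0.016, -0.074], [-0.001, -0.013, -0.075], [-0.001, -0.01, -0.075], [-0.0, -0.007, -0.075], [-0.0, -0.004, -0.075]]
```

View pics/scene7.png

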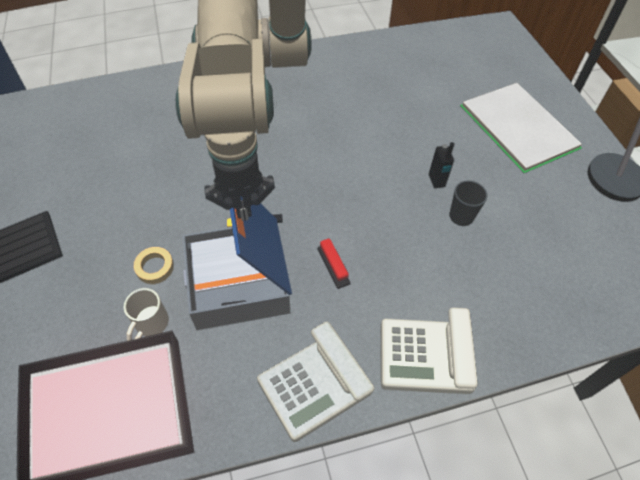

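The lid is at about 60°, with the fingertips on its orange strip at (240, 215). I'm continuing the arc.

Call:
apply_moves([
  [-0.004, -0.069, -0.034, 0, 0, 0, 1],
  [-0.004, -0.067, -0.037, 0, 0, 0, 1],
  [-0.004, -0.065, -0.04, 0, 0, 0, 1],
  [-0.004, -0.064, -0.042, 0, 0, 0, 1],
  [-0.004, -0.062, -0.045, 0, 0, 0, 1],
  [-0.003, -0.06, -0.047, 0, 0, 0, 1],
  [-0.003, -0.058, -0.05, 0, 0, 0, 1],
  [-0.003, -0.056, -0.052, 0, 0, 0, 1],
  [-0.003, -0.054, -0.054, 0, 0, 0, 1],
  [-0.003, -0.051, -0.056, 0, 0, 0, 1],
  [-0.003, -0.049, -0.058, 0, 0, 0, 1],
  [-0.003, -0.047, -0.06, 0, 0, 0, 1],
  [-0.003, -0.044, -0.062, 0, 0, 0, 1],
  [-0.002, -0.042, -0.064, 0, 0, 0, 1],
  [-0.002, -0.039, -0.065, 0, 0, 0, 1],
  [-0.002, -0.036, -0.067, 0, 0, 0, 1],
  [-0.002, -0.033, -0.068, 0, 0, 0, 1],
  [-0.002, -0.031, -0.069, 0, 0, 0, 1],
  [0, 0, 0, 0, 0, 0, 1],
])

```text
clock: 13.25
tool_pos: [604.1, -158.6, 158.9]
tool_rot: [-0.486, 0.516, -0.514, 0.484]
contact_force: [0.7, -0.5, -0.8]
width: 0.1
```

Run:
```python
from h import *
o=env.get_obs();b=w2b(o['tool_pos']);print(b)
shot('scene','scene8.png')
```

```text
[  4.02537961 -50.17323366 158.85539454]
```

View pics/scene8.png

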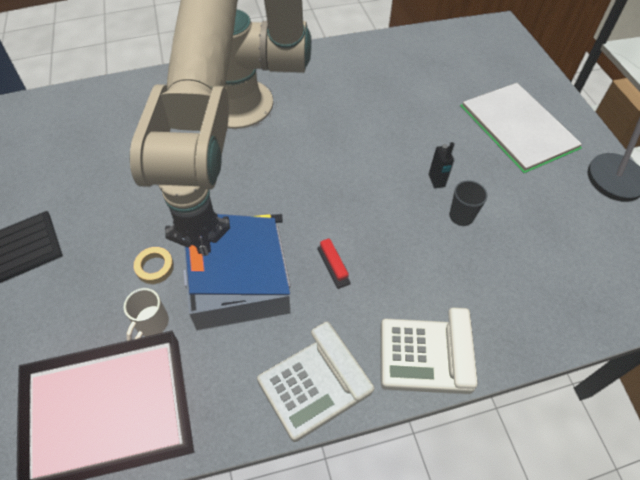

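Call:
apply_moves([
  [-0.002, -0.028, -0.071, 0, 0, 0, 1],
  [-0.001, -0.025, -0.072, 0, 0, 0, 1],
  [-0.001, -0.022, -0.073, 0, 0, 0, 1],
  [-0.001, -0.019, -0.073, 0, 0, 0, 1],
  [-0.001, -0.015, -0.07, 0, 0, 0, 1],
  [-0.001, -0.01, -0.06, 0, 0, 0, 1],
  [-0.001, -0.01, -0.06, 0, 0, 0, 1],
  [0, -0.005, -0.05, 0, 0, 0, 1],
  [0, 0, -0.04, 0, 0, 0, 1],
  [0, 0, -0.03, 0, 0, 0, 1],
  [0, 0, -0.02, 0, 0, 0, 1],
  [0, 0, 0, 0, 0, 0, 1],
])

```text
clock: 14.3
tool_pos: [603.9, -171.4, 98.8]
tool_rot: [-0.485, 0.515, -0.514, 0.485]
contact_force: [0.1, 0.6, -0.1]
width: 0.2
```

Call:
apply_moves([
  [0, 0, -0.02, 0, 0, 0, 1],
  [0, 0, -0.02, 0, 0, 0, 1],
  [0, 0, -0.02, 0, 0, 0, 1],
  [0, 0, -0.02, 0, 0, 0, 1],
  [0, 0, 0, 0, 0, 0, 1],
])

```text
clock: 14.72
tool_pos: [604.2, -171.7, 93.5]
tool_rot: [0.485, -0.514, 0.515, -0.485]
contact_force: [-6.7, 1.4, 11.9]
width: -0.1
```

Call:
apply_moves([
  [0, 0, -0.01, 0, 0, 0, 1],
  [0, 0, -0.01, 0, 0, 0, 1],
  [0, 0, 0, 0, 0, 0, 1],
  [0, 0, 0, 0, 0, 0, 1],
])

```text
clock: 15.05
tool_pos: [604.3, -171.8, 93.4]
tool_rot: [0.485, -0.514, 0.515, -0.485]
contact_force: [-11.1, 2.8, 20.9]
width: -0.2
```

The lid is bottomed out at 93.4 (nominal outer face about 93.5), with force rising and no travel. I'm retracting clear.

Call:
apply_moves([
  [0, 0, 0.03, 0, 0, 0, 1],
  [0, 0, 0.05, 0, 0, 0, 1],
  [0, 0, 0.15, 0, 0, 0, 1],
  [0, 0, 0.25, 0, 0, 0, 1],
  [0, 0, 0.25, 0, 0, 0, 1],
  [0, 0, 0.25, 0, 0, 0, 1],
  [0, 0, 0.25, 0, 0, 0, 1],
  [0, 0, 0.25, 0, 0, 0, 1],
  [0, 0, 0.25, 0, 0, 0, 1],
  [-0.2, 0, 0, 0, 0, 0, 1],
  [-0.2, 0, 0, 0, 0, 0, 1],
  [-0.2, 0, 0, 0, 0, 0, 1],
  [-0.2, 0, 0, 0, 0, 0, 1],
  [-0.2, 0, 0, 0, 0, 0, 1],
  [0, 0, 0, 0, 0, 0, 1],
  [0, 0, 0, 0, 0, 0, 1],
])

```text
clock: 16.38
tool_pos: [503.8, -171.7, 262.6]
tool_rot: [0.485, -0.514, 0.515, -0.485]
contact_force: [0.7, 0.6, -0.3]
width: 0.0
```

Run:
```python
from h import *
o=env.get_obs();print(o['tool_pos'],o['contact_force'],np.abs(o['joint_velocities']).max())
for n in('scene','side'):
    r=shot(n,n+'9.png');w=cloud(r).reshape(-1,3);c=r['image'].reshape(-1,3).astype(int)
    k=np.isfinite(w[:,0]);w=w[k];c=c[k];B=np.array([w2b(p) for p in w])
    for a in(-95,-60,-20,20,60,90):
        m=(abs(B[:,0])<90)&(abs(B[:,1]-a)<10)&(B[:,2]>60)&(B[:,2]<130)
        print(n,a,m.sum(),np.median(B[m,2]).round(1))
```

```text
[ 503.81925236 -171.66087982  262.55625332] [ 0.68462267  0.64034911 -0.27635724] 0.037060937973569325
scene -95 638 92.0
scene -60 671 91.9
scene -20 660 92.0
scene 20 659 92.1
scene 60 648 92.3
scene 90 643 92.2
side -95 2093 91.6
side -60 1060 92.9
side -20 975 93.1
side 20 906 93.1
side 60 762 93.2
side 90 491 93.4
```

View pics/side9.png

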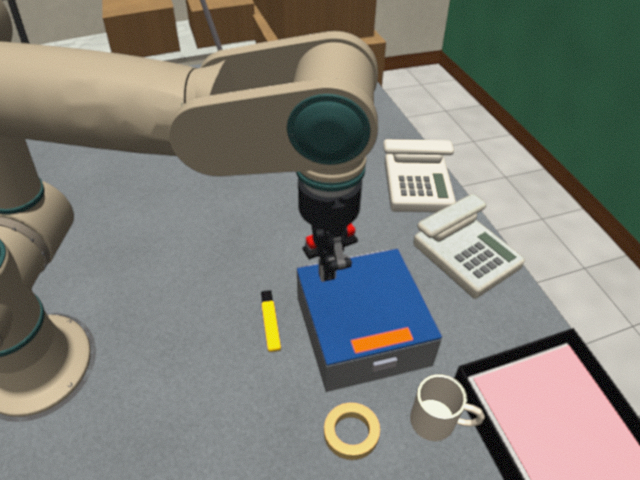

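View pics/scene9.png

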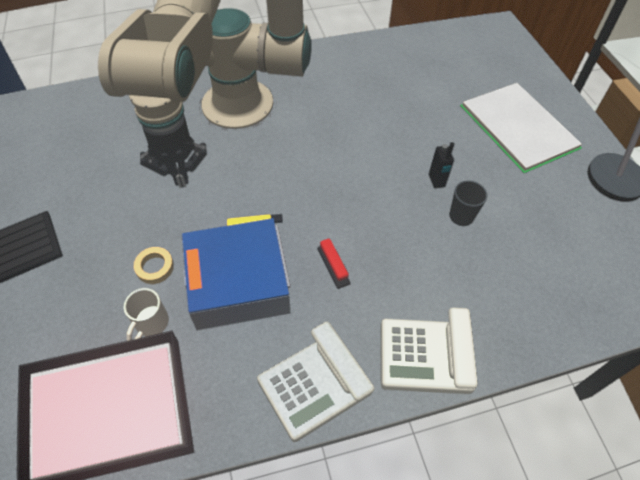

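The lid is flat and shut on the rim (blue top at (185–288, 225–310), level to about 0.5 mm along its length in the scene view). The mug, tape, stapler, marker, radio and cup sit at their original pixels, and the hand is well clear. Handing in.

```bash
python3 -c "
from plant import env
print(env.close_job())"
```

```text
the job is handed in; nothing more can be done
None
```

The key box is closed and the job is handed in at about 16.5 s on the robot's clock, well under the 64 s limit; no verdict was reported.

- **Panel:** I pushed it over with closed fingertips and pressed it down until it seated. It stopped at 66.9 mm against a nominal 67 mm, with about 16 N vertical force and no further travel. Both cameras then showed it flat, at about 66 mm.
- **Lid:** Only after that, I swung it over and pressed it shut. It stopped at 93.4 mm against a nominal 93.5 mm, with about 21 N vertical force.
- **Final checks:** The lid reads 92–93 mm across its length, within calibration error. In the pictures, the things on the desk are where they started, and the hand is about 170 mm above the lid with contact force near zero.
- **Fob:** It was still in place when I last saw it, before the lid closed. It is hidden under the lid now, so I could not check it again.
- **Disagreement:** The scene camera gave 63.5 mm for the strip nearest the panel's free edge, against 66.8 mm from the side camera. I put this down to pixels beyond the panel's edge, since the tip height and the side camera both agreed it was seated.

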